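# Clear the interlocked parts chest and put away a cell

## Task

One drawer of the low parts chest has been left standing open: push it fully home so that the interlock frees the other drawer, then pull that other drawer most of the way out. Take the lowest cell from the sloped rack, so that the rest roll down to the stop, and put it in the drawer you have just opened; leave that drawer open. Do not disturb the other things on the bench.

Things in the scene. Friction and masses are not known exactly. Their poses are not given: they have to be found in the camera images.
- chest: Fixed low steel chest, 260 deep (x), 420 wide (y), 95 high; place and yaw vary. Origin: centre of underside; front faces its own -x, 130 ahead of the origin. Two equal drawers side by side, centre lines at y +105.5 and -105.5. An inner pin lets only one be out: while one is out by over 15 mm the other stops within 8 mm; once it is home the other slides freely.
- drawer_a (a joint): How far the drawer that stands open at the start is pulled out, m: 0 fully home (front flush with the chest), 0.14 fully out. It slides along the chest's own x (out is chest -x). It may be the left or the right one; see handle_a. Stays where it is left; about 1.5 N of friction plus 4 N per m/s.
- drawer_b (a joint): The same for the other drawer, which is shut at the start and locked until drawer_a is home.
- handle_a (a point): Middle of drawer_a's bar handle: level round steel bar, 12 thick, 112 long, along the chest's y, 68 above the bench, centre line 45 ahead of the drawer's front (39 free behind the bar), on stems 10 thick at 44 either side of the middle. Nothing is above it; the chest's 95 high top begins 45 behind the bar's centre line when shut. Axes as the chest's.
- handle_b (a point): The same for drawer_b.
- tray_b (a point): Centre of drawer_b's inner floor, moves with it, 18 above the bench. Inside 216 long (x -108 front to +108 rear) x 149 wide; sides 43 and front panel 66 high above this floor, front panel 15 thick. Its handle is 168 ahead. Pulled out by q, the front q - 15 mm of the inside is open to the sky, the rest under the chest's top. Axes as the chest's.
- rack: Fixed aluminium rack left or right of the chest's front; place and yaw vary. Origin: centre of underside; base plate x -75 to 95, 90 wide, 8 high. Its deck falls to its own -x at 10 degrees. Cells lie across it (along y). At the low end the deck is 34 wide: the lowest cell overhangs 8 each end, clear for fingers; guides 55 apart, up to the cells' axes, begin 26 upslope of its centre.
- rack_stop (a point): Where the centre of the lowest cell rests against the stop: rack frame x -75, y 0, z +80. The stop is 18 high, its top edge level with the cells' axes. Axes as the rack's.
- cell_a: Round cell, 26 diameter x 50 long, 65 g, black sleeve with flat steel ends; the lowest on the rack at the start. Origin: its centre; its own y is the long axis (x and z turn as it rolls). Can be gripped end to end (50), from above.
- cell_b: Equal cell, second on the rack, touching the first; rolls down 26 to the stop when the first is taken.
- cell_c: Equal cell, third on the rack.
- cell_d: Equal cell, fourth, highest on the rack.
- rover: Bystander: small tracked model vehicle, 170 x 140 x 75, origin centre of its underside; stands on the other side of the bench from the rack.
- meter: Bystander: hand multimeter, 70 x 140 x 32, lying on the chest's top, 90 or more behind its front; origin centre of its underside.
- spool: Bystander: black wire spool, 64 diameter x 46 high, on the chest's top, 90 or more behind its front; origin centre of its underside.
- mug: Bystander: mug, 80 diameter x 90 high, far to the left; origin centre of its underside.
- screwjar: Bystander: glass jar, 56 diameter x 70 high, far to the right; origin centre of its underside.
- driver: Bystander: screwdriver lying on the bench in front of the chest, nearer the robot.
- spanner: Bystander: open-ended spanner lying on the bench to the right, nearer the robot than the chest.
There are look-alikes about, which are no part of the job. Leave any purple or yellow look-alike of the cell_a alone.

How it is judged:
By the outcome, as a careful person would: the job done as asked, in the order asked, and still so for the second after the job is handed in, with the robot touching nothing.
It also fails if it takes over 64 s, if anything falls off the work surface, if the arm or the gripper's body presses on something with over 40 N, if the wrist force passes 120 N, or if a joint passes its speed limit or range.

## Robot

A 7-joint arm with a two-finger parallel gripper is mounted at the origin on the work surface. World frame = base frame: x ahead of the robot, y to its left, z up, the work surface at z = 0. Lengths are in m, angles in rad, forces in N, time in s.
With the tool pointing down it reaches from about 0.425 to 0.925 m from the base axis. Payload 6.8 kg.
Tool frame: the origin (TCP) lies between the finger pads; the fingertips stand 14 mm ahead of it and the grasp point (between the pads) lies 5 mm behind it; z points along the fingers, y is the line along which they close (so a half turn about z gives the same grasp; the last joint's range is limited). The gripper opens to 85 mm and grips with 20 to 120 N. Pads are 22 mm wide; open, the fingers measure 114 mm over their backs; the gripper's body (76 mm by 85 mm) begins 54 mm behind the grasp point. The pads swing forward as they close: fully open they stand 13 mm farther back than shut.
Start: joints at [1.023, 0.477, 0.022, 1.555, -0.011, 1.109, -0.083], TCP at [0.287, -0.611, 0.245] pointing down, gripper open.
Joint ranges: [-2.96, 2.96], [-0.34, 2.1], [-1.41, 1.46], [0.24, 2.44], [-1.37, 4.51], [0.17, 1.92], [-2.96, 2.96]. Speed limits (rad/s): [2.39, 2.39, 3.14, 3.14, 3.14, 3.14, 3.14].

## Interface

Orientations are given as a rotation vector (axis times angle).
In Python, from bench import r, eyes, ticket gives the robot as it stands. The module is installed in compiled form; this text tells all that it offers.
- The arm moves only by the tool arm_command, never from a script. Its argument "plan" is text: rows parted by semicolons, each of 4 numbers parted by spaces: the shift along the tool's x, y, z in m, then the turn about the tool's z in degrees. In form: tx ty tz yaw; .... A call has 1 to 20 rows; each row shifts and turns the commanded pose from where the row before left it, along the tool's axes as they then stand; what a row does not reach is not made up. A row lasts 1/8 s, in which the tool goes at most 62.5 mm and 10.7 degrees, less where a joint would pass 70% of its speed; a pose out of reach is approached as far as the arm can. A call is refused whole if a number of a shift passes 0.0625 or a number of a turn 10.7, either way. A call with a gripper value outside its range is refused whole. "hand" is the closure, from -1 (fully open) to 1 (shut), set as the call begins (left out, the last holds). The fingers move at their own pace and stop on an object; "grip_force" is the grip in N (left out, the last holds). Time passes only in rows, so rows that do not move let the fingers close. It gives the time, the measured TCP pose, the force, the opening and the grip force at its end, in the units of the state.
- r.get_obs(): the state, without advancing time (a new reading comes with each control period).
- eyes.grab_frame(name): name is "side" or "top" or "wrist"; returns (picture, depth): 420x560x3 uint8, red, green, blue; 420x560 float32, m along the optical axis (not along the pixel's ray), 0 where there is no reading.
- eyes.calibration(name): a dict with "fov_y" (degrees; the focal length in pixels is half the picture's height over the tangent of half this angle, whatever the lens; pixels are square), "cx", "cy" (the principal point, pixels), "k1" (the pictures are not rectified: a ray, as slopes to the right and down, at radius r is drawn at 1 + k1 r^2 times it, then the intrinsics apply), "origin" and "attitude" of the camera in the world; the wrist camera has in their place "tool_from_camera" (4x4, takes a point from camera to tool coordinates, whose origin is the TCP and whose axes are the flange's). Camera axes: x right, y up, looking along -z (the intrinsics and any distortion apply to the point x, -y, -z); pixel columns grow to the right and rows downward; lengths in m; the calibration is good to about 2 mm. A picture is of the moment at which its call begins: read the wrist's pose just before it. calibration takes no time and is no camera call.
- ticket.hand_in(): hands the job in; it is judged then, once.
The state is a dict: "clock": time; "joints": joint angles; "qvel": joint speeds; "tau": joint torques, N m; "tcp_pos": TCP position; "orientation": TCP orientation; "contact_force": force on the tool from outside, world axes, zero at the start; "moment": the same for the moment, N m; "grip_width": finger opening in m; "gripper_force": force on a finger pad.
Only numpy, scipy, OpenCV 4.12 (cv2) and the standard library are available. Lean on these libraries where they do the work, as an engineer would, in place of code of your own. Each camera call takes 0.05 s, during which the arm holds its last target. There are 200 camera calls.

## Working session

There is one attempt and no reset: what is moved stays moved. The work goes in short steps, Python scripts to look and compute and a tool call to move; the robot and the scene stay as the last step left them, time stands still between calls to the robot, and variables do not carry over. Pictures are saved under pics/ and viewed, at most 10 in all, crops included, and the job is handed in when it is done.

Besides the shell and the picture viewer there is one more tool, called after "Emit:" as name(argument=value, ...), one argument or row to a line, values as JSON. arm_command: Moves the arm, as the interface text tells. Its arguments: {"type":"object","properties":{"plan":{"type":"string"},"hand":{"type":"number"},"grip_force":{"type":"number"}},"required":["plan"]}

```bash
mkdir -p pics; cat > h.py <<'E'
import numpy as np, cv2
from scipy.spatial.transform import Rotation as R
from bench import r, eyes, ticket
def cam(name):
    c=eyes.calibration(name); o=r.get_obs()
    if 'origin' in c:
        a=np.array(c['attitude'],float)
        M=a if a.shape==(3,3) else R.from_rotvec(a).as_matrix() if a.size==3 else None
        T=np.eye(4);T[:3,:3]=M;T[:3,3]=c['origin']
    else:
        B=np.eye(4);B[:3,:3]=R.from_rotvec(o['orientation']).as_matrix();B[:3,3]=o['tcp_pos']
        T=B@np.array(c['tool_from_camera'])
    return c,T
def grab(name):
    c,T=cam(name); p,d=eyes.grab_frame(name); return c,T,p,d
def dirs(c,T,uv,H=420):
    f=H/2/np.tan(np.radians(c['fov_y'])/2)
    K=np.array([[f,0,c['cx']],[0,f,c['cy']],[0,0,1]])
    n=cv2.undistortPoints(np.array(uv,float).reshape(-1,1,2),K,np.array([c['k1'],0,0,0.])).reshape(-1,2)
    return np.c_[n[:,0],-n[:,1],-np.ones(len(n))]
def plane(c,T,uv,z):
    w=dirs(c,T,uv)@T[:3,:3].T; o=T[:3,3]
    return o+w*((z-o[2])/w[:,2])[:,None]
def cloud(c,T,d):
    v,u=np.mgrid[0:420,0:560]; uv=np.c_[u.ravel(),v.ravel()]
    return (dirs(c,T,uv)*d.reshape(-1,1))@T[:3,:3].T+T[:3,3]
def save(n,p): cv2.imwrite('pics/'+n,p[:,:,::-1])
E
python3 - <<'E'
from h import *
for n in('side','top','wrist'): print(n,eyes.calibration(n))
for n in('top','side'):
    c,T,p,d=grab(n); save(n+'1.png',p); np.savez(n+'1.npz',T=T,p=p,d=d)
print(r.get_obs())
E
```

```text
side {'fov_y': 52.893771222898195, 'cx': 280.52958894132144, 'cy': 210.53889579329632, 'k1': -0.1269208058476656, 'origin': array([ 0.34801141, -0.96839029,  0.92674607]), 'attitude': array([ 0.88143899, -0.11329325, -0.18491756])}
top {'fov_y': 49.81473159352232, 'cx': 275.2110861313616, 'cy': 196.85955407787074, 'k1': -0.008263366236768632, 'origin': array([0.44615996, 0.00930296, 1.67672168]), 'attitude': array([ 0.07582288, -0.07551254, -1.59981493])}
wrist {'fov_y': 67.61973709743714, 'cx': 277.7785674227562, 'cy': 206.78565037616693, 'k1': -0.0031077784312168533, 'tool_from_camera': array([[ 2.53968476e-04,  9.60831988e-01,  2.77131425e-01,
         7.03661586e-02],
       [ 9.99999941e-01, -1.80334528e-04, -2.91187756e-04,
         1.40529508e-03],
       [-2.29806145e-04,  2.77131483e-01, -9.60831977e-01,
        -1.28323433e-01],
       [ 0.00000000e+00,  0.00000000e+00,  0.00000000e+00,
         1.00000000e+00]])}
{'clock': 0.1, 'joints': array([ 1.02288133,  0.47771436,  0.02236844,  1.55636372, -0.0115039 ,
        1.10932277, -0.08316943]), 'qvel': array([ 0.00234752, -0.00074632,  0.00089928, -0.00334787, -0.00099738,
        0.0011267 , -0.00073197]), 'tau': array([ 3.98160701e-03, -5.97762680e+01,  1.61330000e+00, -2.81956261e+01,
        1.27834693e-02,  5.00359369e-03, -4.02187493e-05]), 'tcp_pos': array([ 0.28714987, -0.61029696,  0.24442079]), 'orientation': array([-3.06439393e+00, -6.84841044e-01,  7.73971326e-04]), 'contact_force': array([ 0.40510234,  0.84438066, -0.80562002]), 'moment': array([-0.00576251, -0.00960565,  0.01485141]), 'gripper_force': 0.0, 'grip_width': 0.08555345389334196}
```

View pics/top1.png

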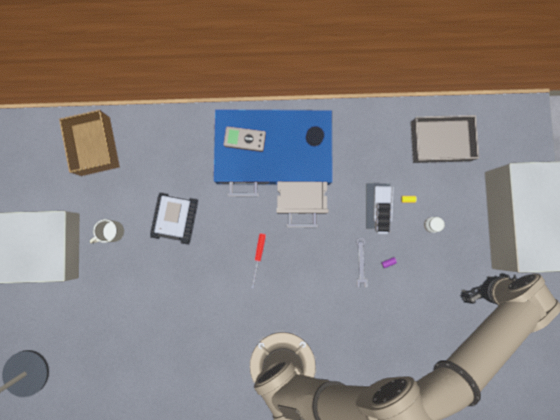

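View pics/side1.png

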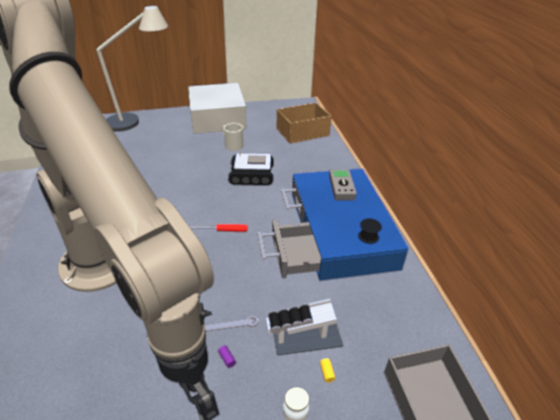

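The top view shows the blue chest (cols 214–332, rows 110–184) with the right drawer open and its handle at (302,226). The shut handle is at (243,194). The rack is at (383,209) with its low end towards the robot.

```bash
python3 - <<'E'
from h import *
z=np.load('top1.npz'); c,T=cam('top'); p=z['p'];d=z['d']
P=cloud(c,T,d).reshape(420,560,3)
hsv=cv2.cvtColor(p,cv2.COLOR_RGB2HSV)
m=(hsv[...,0]>100)&(hsv[...,0]<125)&(hsv[...,1]>150)&(P[...,2]>.07)
uv=np.argwhere(m)[:,::-1]; Q=plane(c,T,uv,.095)
rc=cv2.minAreaRect(Q[:,:2].astype(np.float32)*1000); print('chest',rc); box=cv2.boxPoints(rc); print(box)
print('z med',np.median(P[m][:,2]))
# black cells
m2=np.zeros_like(m); m2[190:240,370:398]=1; m2&=(p.max(2)<60)
uv=np.argwhere(m2)[:,::-1]; Q=plane(c,T,uv,.09); print('cells',cv2.minAreaRect(Q[:,:2].astype(np.float32)*1000), len(uv))
print('depthpts', P[m2].mean(0), np.percentile(P[m2][:,2],[5,50,95]))
# rack plates
m3=np.zeros_like(m); m3[175:245,360:405]=1; m3&=P[...,2]>.03
Q=P[m3]; print('rack',cv2.minAreaRect(Q[:,:2].astype(np.float32)*1000), len(Q))
for n,u in(('ha',(302,226)),('hb',(243,195))): print(n,plane(c,T,[u],.068))
big=np.vstack([cv2.resize(p[180:250,210:410],None,fx=4,fy=4,interpolation=cv2.INTER_CUBIC)]); save('top1z.png',big)
E
```

```text
chest ((780.53271484375, 12.367919921875), (410.4890441894531, 258.36126708984375), 87.6097183227539)
[[ 642.90454 -187.31038]
 [ 901.041   -198.08565]
 [ 918.1609   212.04622]
 [ 660.0244   222.82149]]
z med 0.09624369696418034
cells ((509.29833984375, -370.0636901855469), (31.651813507080078, 77.12033081054688), 86.90658569335938) 58
depthpts [ 0.5116437  -0.36864322  0.09433744] [0.08508673 0.09488834 0.10364219]
rack ((538.8216552734375, -225.9912872314453), (164.2176971435547, 478.3625183105469), 2.548217296600342) 831
ha [[ 0.49415852 -0.08467646  0.068     ]]
hb [[0.61115652 0.12218673 0.068     ]]
```

View pics/top1z.png

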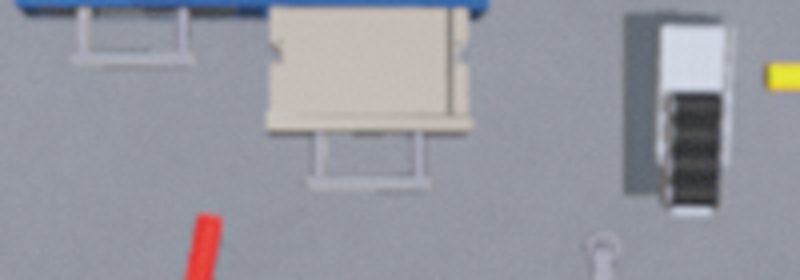

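The zoom confirms the layout. The chest is at yaw ≈ -2.4°, drawer_a is out by about 0.11 m, and the cells sit at the rack's low end, facing the robot. I'll turn the tool to the chest yaw, go in front of handle_a with the fingers shut, then take a wrist look.

Emit:
arm_command(
  plan="0 0 0 9.2;0 0 0 9.2;0 0 0 9.2;0.0104 -0.0383 0 0;0.0104 -0.0383 0 0;0.0104 -0.0383 0 0;0.0104 -0.0383 0 0;0.0104 -0.0383 0 0;0.0104 -0.0383 0 0;0.0104 -0.0383 0 0;0.0104 -0.0383 0 0;0.0104 -0.0383 0 0;0.0104 -0.0383 0 0;0.0104 -0.0383 0 0;0.0104 -0.0383 0 0;0.0104 -0.0383 0 0;0.0104 -0.0383 0 0;0 0 0 0;0 0 0 0",
  hand=1,
)

```text
clock: 2.48
tcp_pos: [0.4549, -0.0817, 0.245]
orientation: [3.141, -0.066, -0.001]
contact_force: [0.2, 0.2, 0.4]
grip_width: 0.0004
gripper_force: 0.0
```

```bash
python3 - <<'E'
from h import *
c,T,p,d=grab('wrist'); save('w1.png',p)
c,T2,pt,dt=grab('top'); np.savez('top2.npz',T=T2,p=pt,d=dt)
c,_=cam('wrist')
P=cloud(c,T,d).reshape(420,560,3)
m=(abs(P[...,2]-.07)<.01)
np.savez('w1.npz',P=P,p=p,T=T)
Q=P[m&(P[...,0]<.56)]; print(len(Q)); 
if len(Q)>5: print(Q.mean(0),Q.min(0),Q.max(0))
E
```

```text
3263
[ 0.50923008 -0.13971215  0.07206816] [ 0.46312542 -0.35559281  0.06001218] [0.55985341 0.00115684 0.07996057]
```

View pics/w1.png

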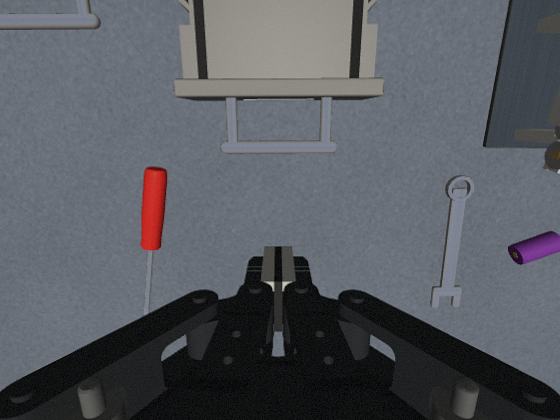

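The wrist view shows the handle_a bar from (222,147) to (337,147), level and centred on the tool. The end of handle_b is at upper left, (95,20).

```bash
python3 - <<'E'
from h import *
z=np.load('w1.npz'); c,_=cam('wrist')
print(plane(c,z['T'],[(222,147),(337,147),(279,147),(98,21),(0,22),(175,95),(383,95)],.068))
E
```

```text
[[ 0.4996893  -0.03135642  0.068     ]
 [ 0.49505708 -0.14174274  0.068     ]
 [ 0.49738768 -0.08606287  0.068     ]
 [ 0.6116948   0.06624138  0.068     ]
 [ 0.61468935  0.15155348  0.068     ]
 [ 0.54854709  0.00752403  0.068     ]
 [ 0.54054768 -0.18354004  0.068     ]]
```

Emit:
arm_command(
  plan="0 0.004 0.031 0;0 0 0.03 0;0 0 0.03 0;0 0 0.03 0;0 0 0.03 0;0 0 0.03 0;0.012 0 0 0;0.012 0 0 0;0.014 0 0 0;0.014 0 0 0;0.014 0 0 0;0.014 0 0 0;0.014 0 0 0;0.012 0 0 0;0.008 0 0 0;0.006 0 0 0;0.004 0 0 0;0.003 0 0 0;0.002 0 0 0;0 0 0 0",
)

```text
clock: 5.08
tcp_pos: [0.5843, -0.0906, 0.0643]
orientation: [3.141, -0.066, 0.001]
contact_force: [-0.9, 0.3, -0.6]
grip_width: 0.0001
gripper_force: 0.3
```

Emit:
arm_command(
  plan="0.001 0 0 0;0.001 0 0 0;0.001 0 0 0;0.001 0 0 0;0 0 0 0",
)

```text
clock: 5.7
tcp_pos: [0.5883, -0.0907, 0.0643]
orientation: [3.141, -0.066, 0.0]
contact_force: [-1.6, 1.0, 0.1]
grip_width: -0.0002
gripper_force: 0.5
```

Emit:
arm_command(
  plan="0.001 0 0 0;0.001 0 0 0;0.001 0 0 0;0 0 0 0",
)

```text
clock: 6.2
tcp_pos: [0.5888, -0.0908, 0.0641]
orientation: [3.141, -0.066, -0.007]
contact_force: [-7.5, 0.8, 6.1]
grip_width: -0.0002
gripper_force: 4.3
```

Drawer_a stopped at home under 7.5 N. Next I back off, lift, and go over the gap behind handle_b.

Emit:
arm_command(
  plan="-0.015 0 0 0;-0.015 0 0 0;0 0 -0.04 0;0 0 -0.04 0;0.0093 -0.0305 0 0;0.0093 -0.0305 0 0;0.0093 -0.0305 0 0;0.0093 -0.0305 0 0;0.0093 -0.0305 0 0;0.0093 -0.0305 0 0;0.0095 -0.0305 0 0;0 0 0 0;0 0 0 0",
)

```text
clock: 7.82
tcp_pos: [0.6348, 0.1199, 0.1441]
orientation: [3.14, -0.067, -0.0]
contact_force: [-0.4, 0.2, -1.1]
grip_width: -0.0003
gripper_force: 0.0
```

```bash
python3 - <<'E'
from h import *
c,T,p,d=grab('wrist'); save('w2.png',p); np.savez('w2.npz',p=p,T=T)
E
```

```text
(no output)
```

View pics/w2.png

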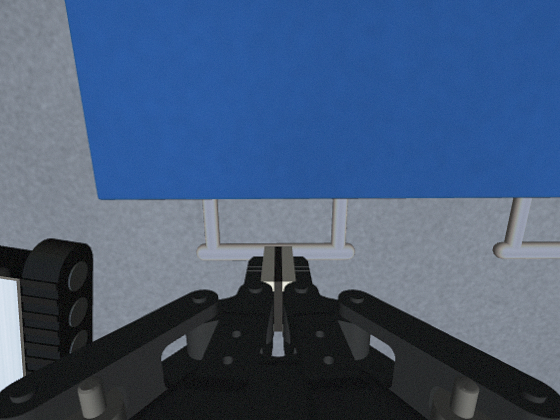

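The wrist view shows both drawers flush. Handle_b's bar runs (198..354, 251) and the chest edge is at row 198.

```bash
python3 - <<'E'
from h import *
z=np.load('w2.npz'); c,_=cam('wrist')
print(plane(c,z['T'],[(198,252),(354,250),(276,251),(498,250)],.068))
print(plane(c,z['T'],[(99,199),(276,198)],.095))
E
```

```text
[[ 0.61590271  0.17586785  0.068     ]
 [ 0.61272815  0.0655266   0.068     ]
 [ 0.61432091  0.12066083  0.068     ]
 [ 0.60832628 -0.03650983  0.068     ]]
[[0.66375187 0.22201985 0.095     ]
 [0.65995573 0.11854931 0.095     ]]
```

Emit:
arm_command(
  plan="0 0 0.03 0;0 0 0.02 0;0 0 0.015 0;0 0 0.012 0;-0.004 0 0 0;-0.008 0 0 0;-0.012 0 0 0;-0.014 0 0 0;-0.014 0 0 0;-0.014 0 0 0;-0.014 0 0 0;-0.014 0 0 0;-0.012 0 0 0;-0.01 0 0 0;-0.008 0 0 0;-0.005 0 0 0;0 0 0 0;0 0 0 0",
)

```text
clock: 10.12
tcp_pos: [0.5061, 0.1264, 0.067]
orientation: [3.141, -0.066, -0.001]
contact_force: [0.5, 0.7, 0.2]
grip_width: -0.0001
gripper_force: 0.0
```

Emit:
arm_command(
  plan="0.006 0 0 0;0 0 -0.035 0;0 0 -0.045 0;0 0 -0.045 0;0 0 -0.048 0;-0.0044 0.0357 0 0;-0.0044 0.0357 0 0;-0.0044 0.0357 0 0;-0.0044 0.0357 0 0;-0.0044 0.0357 0 0;-0.0044 0.0357 0 0;-0.0044 0.0357 0 0;-0.0044 0.0357 0 0;-0.0044 0.0357 0 0;-0.0044 0.0357 0 0;-0.0044 0.0357 0 0;-0.0044 0.0357 0 0;-0.0044 0.0357 0 0;-0.0044 0.0357 0 0;0 0 0 0",
)

```text
clock: 12.62
tcp_pos: [0.4286, -0.374, 0.2402]
orientation: [3.139, -0.074, -0.001]
contact_force: [0.6, 0.3, -0.3]
grip_width: 0.0001
gripper_force: 0.0
```

Emit:
arm_command(
  plan="0 0 0 0;0 0 0 0",
  hand=-1,
)

```text
clock: 12.88
tcp_pos: [0.4305, -0.3694, 0.2402]
orientation: [-3.14, 0.063, -0.0]
contact_force: [-0.3, 0.3, -0.3]
grip_width: 0.0356
gripper_force: 0.0
```

```bash
python3 - <<'E'
from h import *
c,T,p,d=grab('wrist'); save('w3.png',p); np.savez('w3.npz',p=p,T=T,d=d)
P=cloud(c,T,d).reshape(420,560,3)
c,T,pt,dt=grab('top'); save('top3.png',pt)
E
```

```text
(no output)
```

View pics/w3.png

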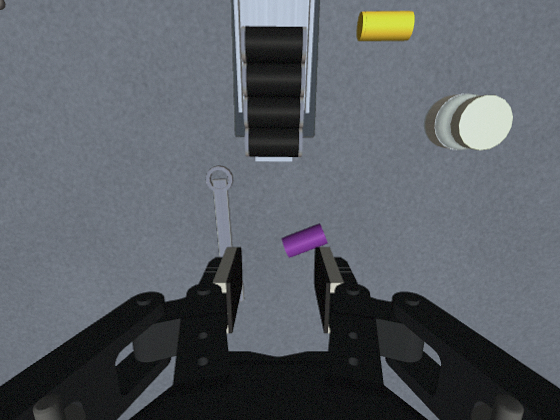

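View pics/top3.png

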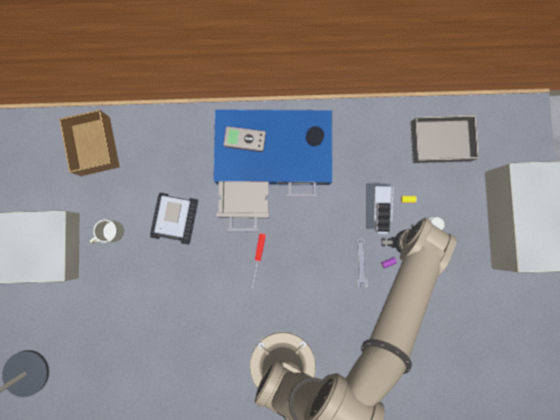

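The top view shows drawer_b out at (243,200) and drawer_a shut. In the wrist view the lowest cell spans cols 249–301 and rows 128–157, just above the stop lip at row 159.

```bash
python3 - <<'E'
from h import *
z=np.load('w3.npz'); c,_=cam('wrist'); T=z['T']
P=cloud(c,T,z['d']).reshape(420,560,3); p=z['p']
m=np.zeros((420,560),bool); m[20:162,243:308]=1; m&=(p.max(2)<60)&(P[...,2]>.07)
Q=P[m]; print(len(Q))
for x0 in np.arange(Q[:,0].min(),Q[:,0].max(),.004):
    s=Q[(Q[:,0]>=x0)&(Q[:,0]<x0+.004)]
    if len(s): print(round(x0+.002,4),s[:,1].min().round(4),s[:,1].max().round(4),s[:,2].max().round(4), np.median(s[:,2]).round(4))
print(plane(c,T,[(249,142),(301,142),(275,142)],.085))
print(r.get_obs()['tcp_pos'])
E
```

```text
6911
0.4684 -0.3893 -0.3463 0.0901 0.0865
0.4724 -0.39 -0.3466 0.0929 0.0906
0.4764 -0.39 -0.3471 0.0941 0.0922
0.4804 -0.3902 -0.3475 0.0946 0.0927
0.4844 -0.3903 -0.3478 0.0943 0.0918
0.4884 -0.3907 -0.3479 0.0927 0.0894
0.4924 -0.3908 -0.3472 0.0933 0.0877
0.4964 -0.3912 -0.3475 0.0968 0.0937
0.5004 -0.3911 -0.3483 0.3686 0.0965
0.5044 -0.3911 -0.3486 0.0991 0.0972
0.5084 -0.3913 -0.3489 0.0994 0.0969
0.5124 -0.3916 -0.3491 0.0976 0.0952
0.5164 -0.3926 -0.349 0.0959 0.0916
0.5204 -0.3924 -0.3482 0.1006 0.0965
0.5244 -0.3921 -0.3493 0.1031 0.1
0.5284 -0.3922 -0.3497 0.1038 0.1015
0.5324 -0.3923 -0.3502 0.1034 0.1017
0.5364 -0.3925 -0.3504 0.1028 0.1005
0.5404 -0.393 -0.3504 0.1013 0.0978
0.5444 -0.3936 -0.3495 0.1044 0.0984
0.5484 -0.3933 -0.3503 0.1066 0.1035
0.5524 -0.3931 -0.3509 0.1083 0.1056
0.5564 -0.3939 -0.3514 0.1088 0.1062
0.5604 -0.3942 -0.351 0.1081 0.1056
0.5644 -0.3943 -0.3511 0.1063 0.1037
0.5684 -0.3923 -0.3518 0.1036 0.1012
[[ 0.48058542 -0.3469789   0.085     ]
 [ 0.47875252 -0.39313653  0.085     ]
 [ 0.47966772 -0.37005868  0.085     ]]
[ 0.43039419 -0.36965867  0.24037849]
```

Emit:
arm_command(
  plan="0.02 -0.001 0 0.6;0.02 -0.001 0 0;0.01 -0.001 0 0;0 0 0.025 0;0 0 0.03 0;0 0 0.03 0;0 0 0.03 0;0 0 0.025 0;0 0 0.015 0;0 0 0.01 0;0 0 0.004 0;0 0 0 0",
)

```text
clock: 14.48
tcp_pos: [0.4803, -0.3702, 0.0717]
orientation: [3.14, -0.082, 0.001]
contact_force: [0.4, -0.2, -0.2]
grip_width: 0.0856
gripper_force: 0.0
```

Emit:
arm_command(
  plan="0 0 0 0;0 0 0 0;0 0 0 0;0 0 0 0;0 0 0 0;0 0 0 0",
  hand=1,
  grip_force=25,
)

```text
clock: 15.22
tcp_pos: [0.4803, -0.3702, 0.072]
orientation: [3.14, -0.082, 0.001]
contact_force: [0.1, 0.8, 5.3]
grip_width: 0.0494
gripper_force: 27.7
```

Emit:
arm_command(
  plan="0 0 -0.01 0;0 0 -0.02 0;0 0 -0.03 0;0 0 -0.03 0;0 0 -0.03 0;0.0062 -0.0355 0 0;0.0062 -0.0355 0 0;0.0062 -0.0355 0 0;0.0062 -0.0355 0 0;0.0062 -0.0355 0 0;0.0062 -0.0355 0 0;0.0062 -0.0355 0 0;0.0062 -0.0355 0 0;0.0062 -0.0355 0 0;0.0062 -0.0355 0 0;0.0062 -0.0355 0 0;0.0062 -0.0355 0 0;0.0062 -0.0355 0 0;0.0062 -0.0355 0 0;0 0 0 0",
)

```text
clock: 17.73
tcp_pos: [0.5926, 0.1257, 0.1915]
orientation: [-3.139, 0.074, -0.0]
contact_force: [-0.3, -0.3, -0.6]
grip_width: 0.05
gripper_force: 27.0
```

Emit:
arm_command(
  plan="0 0 0 0.6;0 0 0 0",
)

```text
clock: 17.98
tcp_pos: [0.5926, 0.12, 0.1913]
orientation: [3.139, -0.102, -0.0]
contact_force: [-1.1, -0.3, -0.7]
grip_width: 0.05
gripper_force: 27.0
```

```bash
python3 - <<'E'
from h import *
c,T,p,d=grab('wrist'); save('w4.png',p); np.savez('w4.npz',p=p,T=T,d=d)
c,T,p,d=grab('top'); save('top4.png',cv2.resize(p[170:250,360:420],None,fx=5,fy=5))
o=r.get_obs(); print(o['tcp_pos'],o['grip_width'],o['gripper_force'])
E
```

```text
[0.59267776 0.12038783 0.19139444] 0.04943298652597743 27.009771466255188
```

View pics/w4.png

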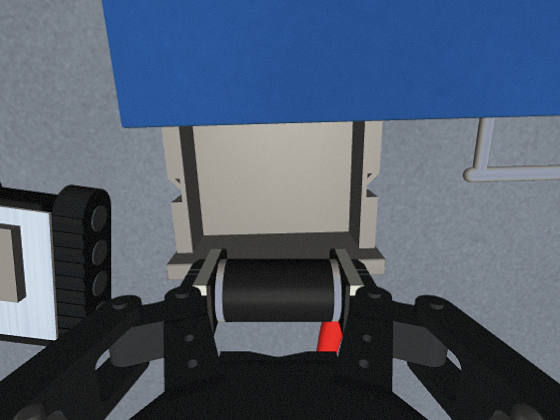

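The cell is held end to end in the fingers. The drawer floor spans cols 195–352, with its front panel under the cell at about row 255.

```bash
python3 - <<'E'
from h import *
z=np.load('w4.npz'); c,_=cam('wrist')
print(plane(c,z['T'],[(172,255),(380,255),(172,278),(380,275)],.084).round(4))
print(plane(c,z['T'],[(123,127),(275,124)],.095).round(4))
print(plane(c,z['T'],[(203,235),(350,233)],.018).round(4))
E
```

```text
[[0.5603 0.2075 0.084 ]
 [0.5491 0.0375 0.084 ]
 [0.5395 0.2108 0.084 ]
 [0.5308 0.0371 0.084 ]]
[[0.6634 0.2218 0.095 ]
 [0.6585 0.1163 0.095 ]]
[[0.5515 0.1982 0.018 ]
 [0.5438 0.0474 0.018 ]]
```

Emit:
arm_command(
  plan="0.006 -0.002 0 -1.3;0 0 0.03 0;0 0 0.03 0;0 0 0.03 0;0 0 0.025 0;0 0 0.02 0;0 0 0.012 0;0 0 0.007 0;0 0 0 0;0 0 0 0",
)

```text
clock: 19.32
tcp_pos: [0.5994, 0.1235, 0.0381]
orientation: [-3.141, 0.063, -0.002]
contact_force: [-0.2, 1.1, -0.8]
grip_width: 0.0495
gripper_force: 27.0
```

Emit:
arm_command(
  plan="0 0 0 0;0 0 0 0;0 0 0 0;0 0 0 0",
  hand=-0.5,
)

```text
clock: 19.82
tcp_pos: [0.5988, 0.1233, 0.0373]
orientation: [-3.141, 0.063, -0.0]
contact_force: [0.8, -0.2, 0.7]
grip_width: 0.0641
gripper_force: 0.0
```

Emit:
arm_command(
  plan="0 0 -0.015 0;0 0 -0.025 0;0 0 -0.03 0;0 0 -0.04 0;0 0 -0.04 0;0 0 -0.04 0;-0.03 0 0 0;-0.03 0 0 0;-0.03 0 0 0;0 0 0 0;0 0 0 0;0 0 0 0",
)

```text
clock: 21.32
tcp_pos: [0.5098, 0.1269, 0.2276]
orientation: [-3.141, 0.064, -0.001]
contact_force: [0.7, -0.2, -0.6]
grip_width: 0.064
gripper_force: 0.0
```

```bash
python3 - <<'E'
from h import *
c,T,p,d=grab('wrist'); c,T,t,d=grab('top')
a=cv2.resize(t[90:260,130:450],None,fx=1.75,fy=1.75)
save('end.png',np.vstack([cv2.resize(p,(400,300)),cv2.resize(a,(400,212))]))
print(r.get_obs()['contact_force'])
E
```

```text
[-0.77185831 -0.3049244  -1.31061849]
```

View pics/end.png

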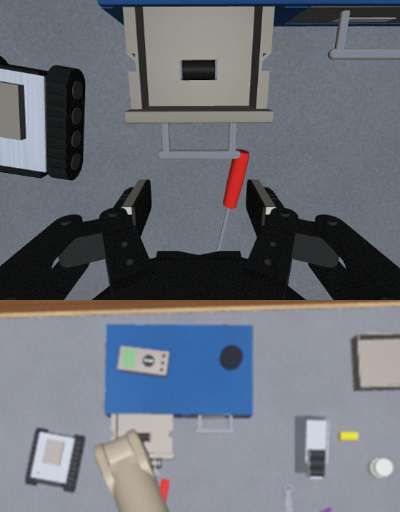

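The cell lies in the open drawer at about (198,70). Three cells have rolled down to the stop, drawer_a is shut, and the bystanders are unmoved.

```bash
python3 -c "
from h import *
print(ticket.hand_in())"
```

```text
the job is handed in; nothing more can be done
None
```

The job is done and handed in at about 21 s of the 64 s allowed: the open drawer is pushed home, the other is left about 125 mm out with the lowest cell lying in it, the remaining three cells have rolled down to the stop, and nothing else on the bench appears to have moved.

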